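# Turn the topping stand to the square caddy

## Robot

A 7-joint arm with a two-finger parallel gripper is mounted at the origin on the work surface. World frame = base frame: x ahead of the robot, y to its left, z up, the work surface at z = 0. Lengths are in m, angles in rad, forces in N, time in s.
With the tool pointing down it reaches from about 0.35 to 0.9 m from the base axis. Payload 8.1 kg.
Tool frame: the origin (TCP) lies midway between the tips of the shut fingers; the grasp point (between the pads) lies 19 mm behind it; z points along the fingers, y is the direction in which the jaws open and shut (so a half turn about z gives the same grasp; the last joint's range is limited). The gripper opens to 92 mm and grips with 3 to 60 N. Pads are 19 mm wide; open, the fingers measure 130 mm over their backs; the gripper's body (75 mm by 190 mm) begins 47 mm behind the grasp point.
Start: joints at [1.097, 0.434, 0.025, 1.573, -0.012, 1.134, -0.075], TCP at [0.226, -0.583, 0.227] pointing down, gripper open.
Joint ranges: [-2.62, 2.62], [-0.44, 2.09], [-1.27, 1.32], [0.08, 2.57], [-1.32, 4.46], [0.12, 2], [-2.74, 2.74]. Speed limits (rad/s): [2.22, 2.22, 3.01, 3.01, 3.14, 3.14, 3.14].

## Interface

Orientations are given as a unit quaternion [x, y, z, w].
In Python, from station import r gives the robot as it stands.
- The arm moves only by the tool drive_tool, never from a script. Its argument "moves" is a list of rows, each a list of 5 numbers: the closure, from 0 (fully open) to 1 (shut), then the shift along the tool's x, y, z in m, then the turn about the tool's z in rad. In form: [[jaw, x, y, z, twist], ...]. A call has 1 to 8 rows; each row is the pose to reach, as a shift and turn from the pose commanded when the call began, along the tool's axes at that moment; what a row does not reach only later rows make up. A row lasts 1/12 s, in which the tool goes at most 41.7 mm and 7.16 degrees, less where a joint would pass 70% of its speed; a pose out of reach is approached as far as the arm can. A call with a gripper value outside its range is refused whole. The fingers move at their own pace and stop on an object; "newtons" is the grip in N (left out, the last holds). Time passes only in rows, so rows that repeat a pose let the fingers close. It gives the time, the measured TCP pose, the force and the opening at its end, in the units of the state.
- r.read_state(): the state, without advancing time (a new reading comes with each control period).
- r.get_image(name): name is "side" or "top" or "wrist"; returns a dict with "frame" (480x640x3 uint8, red, green, blue), "fx", "fy", "cx", "cy" (pixels), "k1" (the pictures are not rectified: a ray, as slopes to the right and down, at radius r is drawn at 1 + k1 r^2 times it, then the intrinsics apply), "R" (3x3) and "t" (3): a world point X has camera coordinates R X + t; the wrist camera has in their place "tool_from_camera" (4x4, takes a point from camera to tool coordinates, whose origin is the TCP and whose axes are the flange's). Camera axes: x right, y down, z forward; pixel columns grow to the right and rows downward; lengths in m; the calibration is good to about 2 mm. A picture is of the moment at which its call begins: read the wrist's pose just before it. There is no depth.
- r.sign_off(): hands the job in, once; it reports no verdict.
Trained networks look in a picture, given as the dict that the camera call returned (one of the last four; its "shot" number tells which), for a name from the list of things; names that differ only in an ending like _2 or _b are one class to them, and where a whole thing is asked for, a point or a joint stands for the part that bears it (a point fixed in the world has none). Each returns a list of dicts, best first, with "confidence" (0 to 1); they miss things now and then, are a little off and sometimes report something else, mostly with a low value. They report only what shows in the picture. A call takes as long as a camera call. They do not tell look-alikes from the thing itself.
- r.silhouettes(target, picture): "mask" (480x640 bool, what is visible of it) and "position" ([column, row] in pixels, amid what is visible of it).
The state is a dict: "t": time; "joints": joint angles; "joint_vel": joint speeds; "joint_torque": joint torques, N m; "tool_pos": TCP position; "eef_rot": TCP orientation; "force": force on the tool from outside, world axes, zero at the start; "torque": the same for the moment, N m; "width": finger opening in m.
Only numpy, scipy, OpenCV 4.12 (cv2) and the standard library are available. Lean on these libraries where they do the work, as an engineer would, in place of code of your own. Each camera call takes 0.05 s, during which the arm holds its last target. There are 200 camera calls.

## Task

On the baker's bench, turn the revolving topping stand by pushing a peg on its rim with your fingers until the square caddy is at the front, centred over the line of the pointed tongue that sticks out of the stand's foot. Leave it standing there at rest. Do not touch, lift or tip the caddy or the canisters themselves, and leave the other things on the bench where they are.

Things in the scene. Friction and masses are not known exactly. Their poses are not given: they have to be found in the camera images.
- stand: fixed light wooden foot of the revolving stand. Origin on the turning axis, on the bench; z up. The foot is a disc 180 mm across and 20 mm high, mostly hidden by the turntable; from it a flat light wooden tongue, 22 mm wide and 18 mm high, sticks out along the foot's own -x axis to a pointed nose 176 mm from the axis, 46 mm past the turntable's edge: this marks the front.
- disc (a joint): angle of the turntable on the foot, rad, growing anticlockwise from above; it turns more than a whole turn either way, with light friction (about 0.2 N m), and stays where it is left. Six pegs stand on its rim: at joint value q they are at angles q + 30, 90, 150, 210, 270, 330 degrees in the foot's frame (from its +x, anticlockwise from above).
- disc_top (a point): centre of the turntable's top face, on the turning axis. The turntable is a light wooden disc 260 mm across, underside 22 mm and top 40 mm above the bench. The caddy and four canisters stand loose on it, about 62 mm from the axis, and ride round with it; at the start the front place is empty.
- peg0 (a point): one of the six alike upright wooden pegs on the turntable's rim (the one at q + 30 degrees): 12 mm thick, 55 mm tall, on a circle of radius 120 mm, 60 degrees apart, tops 95 mm above the bench; the point is on the peg's axis, half-way up. Fingers reaching down over the rim can push a peg sideways.
- caddy_mid (a point): the square steel caddy, the only square one on the turntable: 44 x 44 mm (lid 46 mm), 50 mm tall with a small wooden knob (10 mm across, 10 mm high) on top, standing loose; the point is on its axis, 25 mm above its underside (the turntable's top). Which of the five places it has differs. Not to be touched.
- jar1_mid (a point): round brushed-steel canister, 38 mm across and 50 mm tall with a small wooden knob (10 mm across, 10 mm high) on top, standing loose on the turntable; the point is on its axis 25 mm above its underside (the turntable's top). Not to be touched.
- jar2_mid (a point): round brushed-steel canister, 38 mm across and 44 mm tall with a small wooden knob (10 mm across, 10 mm high) on top, standing loose on the turntable; the point is on its axis 25 mm above its underside (the turntable's top). Not to be touched.
- jar3_mid (a point): round brushed-steel canister, 36 mm across and 50 mm tall with a small wooden knob (10 mm across, 10 mm high) on top, standing loose on the turntable; the point is on its axis 25 mm above its underside (the turntable's top). Not to be touched.
- jar4_mid (a point): round brushed-steel canister, 34 mm across and 46 mm tall with a small wooden knob (10 mm across, 10 mm high) on top, standing loose on the turntable; the point is on its axis 25 mm above its underside (the turntable's top). Not to be touched.
- roll: small round bread roll, 74 mm across, 42 mm high, loose on the bench behind the stand; origin under its centre. Leave alone.
- brush: pastry brush lying loose on the bench to the right of the stand, pointing away from the robot, under 40 mm high; origin on the bench under it. Leave alone.
- loaf: big round loaf, 200 mm across, 85 mm high, loose on a 22 mm thick wooden board at the left; origin under its centre. Leave alone.
- bowl: steel bowl, 150 mm across the rim, 65 mm high, loose on the bench at the right; origin under its centre. Leave alone.
- dredger: aluminium flour dredger, 64 mm across, 85 mm high, loose on the bench at the right; origin under its centre. Leave alone.
There are look-alikes about, which are no part of the job. What is shaped like the part that bears caddy_mid but green is not meant. Leave any black look-alike of the part that bears jar2_mid alone.

How it is judged:
By the outcome, as a careful person would: the job done as asked, in the order asked, and still so for the second after the job is handed in, with the robot touching nothing.
It also fails if it takes over 54 s, if anything falls off the work surface, if the arm or the gripper's body presses on something with over 40 N, if the wrist force passes 120 N, or if a joint passes its speed limit or range.

## Working session

There is one attempt and no reset: what is moved stays moved. The work goes in short steps, Python scripts to look and compute and a tool call to move; the robot and the scene stay as the last step left them, time stands still between calls to the robot, and variables do not carry over. Pictures are saved under pics/ and viewed, and the job is handed in when it is done.

Besides the shell and the picture viewer there is one more tool, called after "Request:" as name([rows], argument=value, ...), one row to a line, values as JSON. drive_tool: Moves the arm, as the interface text tells. Its arguments: {"type":"object","properties":{"moves":{"type":"array"},"newtons":{"type":"number"}},"required":["moves"]}

```bash
mkdir -p pics; cat > h.py <<'E'
import numpy as np, cv2
from station import r
def save(p,n): cv2.imwrite(f'pics/{n}.png',p['frame'][:,:,::-1])
def K(p): return np.array([[p['fx'],0,p['cx']],[0,p['fy'],p['cy']],[0,0,1.]])
def ray(p,uv):
    m=(np.array(uv,float)-[p['cx'],p['cy']])/[p['fx'],p['fy']]
    s=m.copy()
    for _ in range(20): s=m/(1+p['k1']*(s@s))
    d=np.array([s[0],s[1],1.]); R=np.array(p['R']);t=np.array(p['t'])
    return -R.T@t, R.T@d
def at(p,uv,z):
    o,d=ray(p,uv); return o+d*(z-o[2])/d[2]
def proj(p,X):
    c=np.array(p['R'])@np.array(X)+np.array(p['t']); s=c[:2]/c[2]
    s=s*(1+p['k1']*(s@s)); return s*[p['fx'],p['fy']]+[p['cx'],p['cy']]
E
python3 - <<'E'
from h import *
for n in ['top','side']:
    p=r.get_image(n); save(p,n+'0')
    print(n,-np.array(p['R']).T@p['t'])
    for k,z in [('disc_top',.04),('stand',.01),('caddy_mid',.09),('peg0',.0675),('jar1_mid',.08),('brush',.01),('roll',.02),('dredger',.04),('bowl',.03),('loaf',.06)]:
        for d in r.silhouettes(k,p)[:7]:
            print(k,round(d['confidence'],2),np.round(d['position']),d['mask'].sum(),at(p,d['position'],z).round(3))
print(r.read_state())
E
```

```text
top [0.2299202  0.00270467 1.85990757]
disc_top 0.97 [304. 247.] 4513 [0.518 0.059 0.04 ]
stand 0.93 [306. 246.] 4676 [0.527 0.051 0.01 ]
caddy_mid 0.76 [316. 222.] 230 [0.586 0.016 0.09 ]
caddy_mid 0.74 [223. 233.] 271 [0.558 0.302 0.09 ]
caddy_mid 0.51 [381. 225.] 213 [ 0.571 -0.182  0.09 ]
peg0 0.72 [306. 245.] 4578 [0.518 0.051 0.067]
jar1_mid 0.58 [304. 246.] 4478 [0.513 0.056 0.08 ]
jar1_mid 0.56 [284. 244.] 138 [0.522 0.118 0.08 ]
brush 0.71 [434. 261.] 624 [ 0.467 -0.355  0.01 ]
roll 0.75 [330. 173.] 376 [ 0.762 -0.031  0.02 ]
dredger 0.56 [433. 208.] 409 [ 0.632 -0.354  0.04 ]
bowl 0.56 [486. 239.] 1842 [ 0.532 -0.518  0.03 ]
bowl 0.28 [153. 229.] 3066 [0.589 0.534 0.03 ]
loaf 0.67 [152. 225.] 3184 [0.594 0.53  0.06 ]
side [0.37530419 0.86773015 0.76873005]
disc_top 0.59 [343. 271.] 5413 [0.51  0.084 0.04 ]
stand 0.67 [343. 273.] 5841 [0.513 0.06  0.01 ]
caddy_mid 0.93 [315. 236.] 524 [0.584 0.032 0.09 ]
caddy_mid 0.85 [287. 348.] 929 [0.563 0.354 0.09 ]
caddy_mid 0.65 [334. 203.] 451 [ 0.567 -0.104  0.09 ]
peg0 0.74 [343. 275.] 5430 [0.502 0.125 0.068]
peg0 0.17 [355. 265.]
[... 356 characters left out ...]
 0.517 0.06 ]
{'t': 1.1, 'joints': array([ 1.09739537,  0.43448907,  0.0249821 ,  1.57315305, -0.01161641,
        1.13400908, -0.07511067]), 'joint_vel': array([-0.00021746,  0.00049209, -0.00119579,  0.00169459, -0.00048282,
       -0.00120306, -0.001746  ]), 'joint_torque': array([ 1.02004597e-03, -6.67686796e+01,  9.84958448e-01, -3.14815199e+01,
       -6.04935572e-02,  3.27816233e-02,  5.51879532e-05]), 'tool_pos': array([ 0.22648082, -0.58255928,  0.22676662]), 'eef_rot': array([9.82870408e-01, 1.84298016e-01, 1.64156867e-05, 4.03380504e-05]), 'force': array([ 0.15690997,  0.17239475, -1.05857779]), 'torque': array([-0.01369628, -0.00715178, -0.00033336]), 'width': 0.0918489755712896}
```

```bash
ls . pics
```

```text
.:
h.py
pics

pics:
side0.png
top0.png
```

```bash
python3 - <<'E'
import cv2
a=cv2.imread('pics/top0.png')[170:330,200:400]; cv2.imwrite('pics/topc.png',cv2.resize(a,(750,600),interpolation=2))
a=cv2.imread('pics/side0.png')[170:380,220:460]; cv2.imwrite('pics/sidec.png',cv2.resize(a,(686,600),interpolation=2))
E
```

```text
(no output)
```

View pics/topc.png

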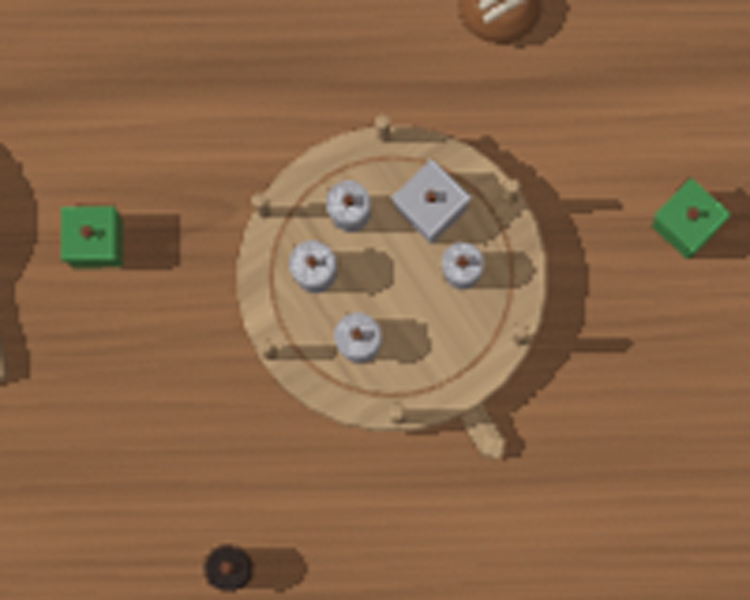

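View pics/sidec.png

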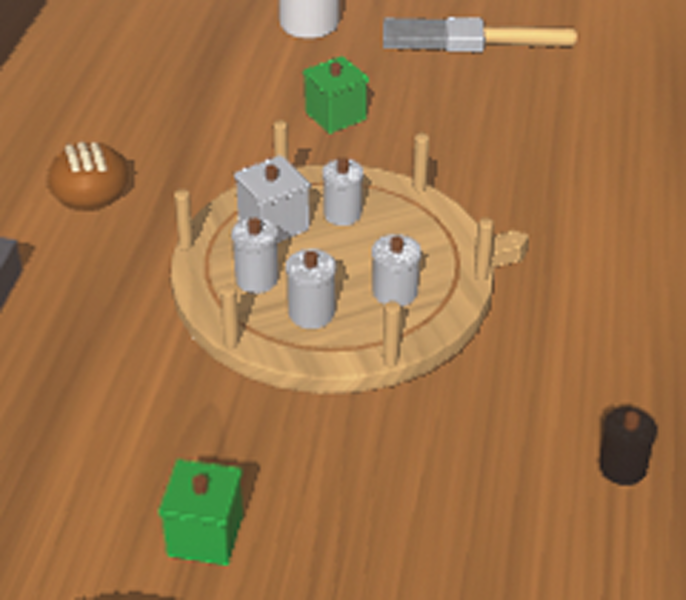

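View pics/top0.png

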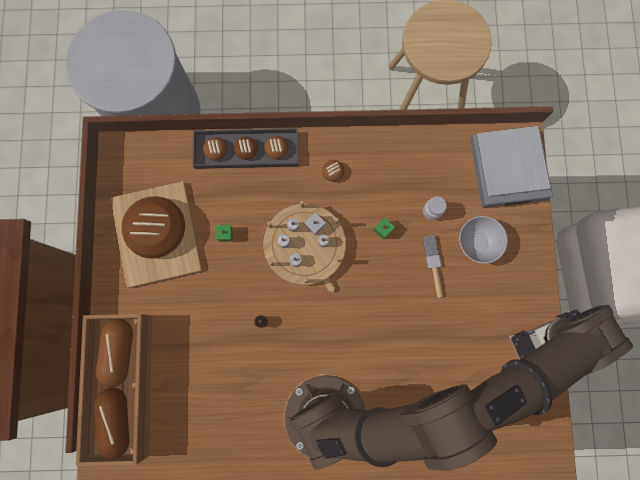

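```bash
python3 - <<'E'
from h import *
p=r.get_image('top')
c=lambda x,y:(200+x/3.75-.37,170+y/3.75-.37)
m=r.silhouettes('disc_top',p)[0]['mask'].astype(np.uint8)
ct=max(cv2.findContours(m,0,1)[0],key=len)[:,0]
pts=np.array([at(p,u,.04)[:2] for u in ct])
from scipy.optimize import least_squares
s=least_squares(lambda v:np.hypot(*(pts-v[:2]).T)-.13,[.52,.05],loss='soft_l1',f_scale=.002); print('disc',s.x)
P=np.array([at(p,c(*u),.093)[:2] for u in [(381,122),(258,200),(268,352),(397,415),(521,340),(514,190)]])
print('pegs',P.round(3),P.mean(0)); C=P.mean(0)
f=lambda X:(np.round(np.degrees(np.arctan2(*(X[:2]-C)[::-1])),1),np.hypot(*(X[:2]-C)).round(3))
for X in P: print(f(X))
print('nose',at(p,c(498,456),.012),f(at(p,c(498,456),.012)))
for n,u,z in [('caddy',(432,197),.098),('j',(349,201),.096),('j',(312,262),.096),('j',(358,334),.096),('j',(463,262),.096)]:
    X=at(p,c(*u),z);print(n,X.round(3),f(X))
E
```

```text
disc [0.52971698 0.05731133]
pegs [[ 0.649  0.062]
 [ 0.586  0.164]
 [ 0.461  0.156]
 [ 0.408  0.053]
 [ 0.466 -0.048]
 [ 0.59  -0.046]] [0.52668929 0.05673447]
(np.float64(2.4), np.float64(0.123))
(np.float64(60.8), np.float64(0.122))
(np.float64(123.4), np.float64(0.119))
(np.float64(-178.2), np.float64(0.119))
(np.float64(-120.1), np.float64(0.121))
(np.float64(-58.4), np.float64(0.121))
nose [ 0.3792789  -0.02860265  0.012     ] (np.float64(-149.9), np.float64(0.17))
caddy [0.585 0.021 0.098] (np.float64(-31.6), np.float64(0.068))
j [0.583 0.089 0.096] (np.float64(29.7), np.float64(0.065))
j [0.533 0.12  0.096] (np.float64(83.9), np.float64(0.063))
j [0.474 0.083 0.096] (np.float64(153.5), np.float64(0.059))
j [ 0.53  -0.003  0.096] (np.float64(-86.3), np.float64(0.06))
```

```bash
cat >> h.py <<'E'
def yaw(s=None):
    s=s or r.read_state(); x,y=s['eef_rot'][:2]; return 2*np.arctan2(y,x)
def plan(wps,jaw):
    """wps: world x,y,z,toolx-yaw(deg) -> rows from the present pose"""
    s=r.read_state(); a=yaw(s); tx=np.array([np.cos(a),np.sin(a),0]); ty=np.array([np.sin(a),-np.cos(a),0])
    for w in wps:
        d=np.array(w[:3])-s['tool_pos']; tw=-(np.radians(w[3])-a); tw=(tw+np.pi)%(2*np.pi)-np.pi
        print([jaw,*np.round([d@tx,d@ty,-d[2]],3).tolist(),round(float(tw),3)],flush=True)
def rep():
    s=r.read_state(); print('t',s['t'],s['tool_pos'].round(4),'yaw',np.degrees(yaw(s)).round(1),'w',s['width'],'F',s['force'].round(1),'j',s['joints'].round(2))
E
python3 - <<'E'
from h import *
plan([(.59,-.046,.227,122)],.7)
E
```

```text
[0.7, 0.533, -0.368, -0.0, -1.759]
```

Request:
drive_tool([
  [0.7,0.033,-0.023,0,-0.11],
  [0.7,0.066,-0.046,0,-0.22],
  [0.7,0.1,-0.069,0,-0.33],
  [0.7,0.133,-0.092,0,-0.44],
  [0.7,0.166,-0.115,0,-0.55],
  [0.7,0.2,-0.138,0,-0.66],
  [0.7,0.233,-0.161,0,-0.77],
  [0.7,0.266,-0.184,0,-0.88],
])

```text
t: 1.87
tool_pos: [0.4085, -0.313, 0.2271]
eef_rot: [0.809, 0.588, 0.0, 0.0]
force: [1.3, -1.2, 0.2]
width: 0.0434
```

```bash
python3 - <<'E'
from h import *
rep(); plan([(.59,-.046,.227,122)],.7)
E
```

```text
t 1.8667 [ 0.4085 -0.313   0.2271] yaw 72.0 w 0.04339067649111597 F [ 1.3 -1.2  0.2] j [ 0.78  0.28 -0.29  1.82  0.09  1.06  0.15]
[0.7, 0.31, 0.09, 0.0, -0.873]
```

Request:
drive_tool([
  [0.7,0.039,0.011,0,-0.11],
  [0.7,0.078,0.022,0,-0.22],
  [0.7,0.117,0.034,0,-0.33],
  [0.7,0.156,0.045,0,-0.44],
  [0.7,0.195,0.056,0,-0.55],
  [0.7,0.234,0.068,0,-0.66],
  [0.7,0.273,0.079,0,-0.77],
  [0.7,0.31,0.09,0,-0.873],
])

```text
t: 2.53
tool_pos: [0.5917, -0.0467, 0.2269]
eef_rot: [0.485, 0.875, 0.0, 0.0]
force: [1.2, -0.0, 0.1]
width: 0.0274
```

Request:
drive_tool([
  [0.7,0,0,0,0],
  [0.7,0,0,0,0],
  [0.7,0,0,0,0],
])

```text
t: 2.78
tool_pos: [0.5905, -0.0492, 0.2264]
eef_rot: [0.488, 0.873, -0.0, -0.0]
force: [0.2, 0.0, -0.8]
width: 0.0275
```

```bash
cat >> h.py <<'E'
def wrist():
    s=r.read_state(); p=r.get_image('wrist'); a=yaw(s)
    from scipy.spatial.transform import Rotation as Ro
    T=np.eye(4); T[:3,:3]=Ro.from_quat(s['eef_rot']).as_matrix(); T[:3,3]=s['tool_pos']
    W=np.linalg.inv(T@np.array(p['tool_from_camera'])); p['R']=W[:3,:3]; p['t']=W[:3,3]; return p
E
python3 - <<'E'
from h import *
rep(); p=wrist(); save(p,'w1')
for X in [(.59,-.046,.095),(.466,-.048,.095),(.527,.057,.04),(.379,-.03,.012),(.585,.021,.1)]: print(X,proj(p,X))
E
```

```text
t 2.7833 [ 0.5905 -0.0492  0.2264] yaw 121.6 w 0.027475442668709788 F [ 0.2  0.  -0.8] j [ 0.37  0.44 -0.55  1.62  0.25  1.15  0.32]
(0.59, -0.046, 0.095) [319.76856779 229.40207829]
(0.466, -0.048, 0.095) [168.93221559 141.78977792]
(0.527, 0.057, 0.04) [320.35085147  67.65710945]
(0.379, -0.03, 0.012) [123.35769331  69.18280961]
(0.585, 0.021, 0.1) [364.26660579 147.25230547]
```

View pics/w1.png

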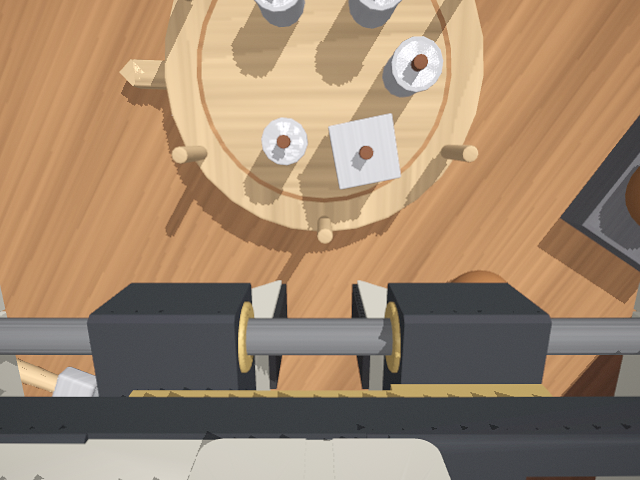

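```bash
python3 - <<'E'
from h import *
p=wrist()
P=np.array([at(p,u,.095)[:2] for u in [(325,238),(180,154),(472,153)]])
from scipy.optimize import least_squares
f=lambda v:np.ravel([v[:2]+.12*np.array([np.cos(v[2]+d),np.sin(v[2]+d)]) for d in np.radians([0,-60,60])]-P)
s=least_squares(f,[.527,.057,-1.]);v=s.x;C=v[:2]
print(P.round(4),C,np.degrees(v[2]),s.fun.round(4))
for n,u,z in [('nose',(121,73),.01),('caddy',(366,152),.1),('lidcentre',(364.5,151),.09),('jar',(283,141),.098)]:
    d=at(p,u,z)[:2]-C; print(n,(d+C).round(4),np.degrees(np.arctan2(d[1],d[0])).round(1),np.hypot(*d).round(4))
E
```

```text
[[ 0.5966 -0.0505]
 [ 0.4762 -0.0523]
 [ 0.6528  0.0571]] [0.53314461 0.05282994] -58.28238764201342 [-0.0004  0.0013  0.0001 -0.0006  0.0003 -0.0007]
nose [ 0.3774 -0.0348] -150.6 0.1788
caddy [0.5877 0.018 ] -32.6 0.0647
lidcentre [0.5875 0.0184] -32.4 0.0644
jar [ 0.5345 -0.006 ] -88.7 0.0588
```

```bash
python3 - <<'E'
from h import *
plan([(.596,-.0505,.11,121.7),(.596,-.0505,.06,121.7)],.6)
E
```

```text
[0.6, -0.003, 0.005, 0.117, -0.003]
[0.6, -0.003, 0.005, 0.167, -0.003]
```

Request:
drive_tool([
  [0.6,-0.003,0.005,0.04,0],
  [0.6,-0.003,0.005,0.075,0],
  [0.6,-0.003,0.005,0.1,0],
  [0.6,-0.003,0.005,0.117,0],
  [0.6,-0.003,0.005,0.117,0],
])

```text
t: 3.3
tool_pos: [0.5936, -0.0508, 0.1061]
eef_rot: [0.488, 0.873, -0.002, -0.003]
force: [-1.6, -0.9, -0.1]
width: 0.0366
```

```bash
python3 - <<'E'
from h import *
rep(); p=wrist(); save(p,'w2'); p=r.get_image('side'); save(p,'s2')
E
```

```text
t 3.3 [ 0.5936 -0.0508  0.1061] yaw 121.5 w 0.03658183816935806 F [-1.6 -0.9 -0.1] j [ 0.34  0.57 -0.5   1.74  0.33  0.92  0.25]
```

View pics/w2.png

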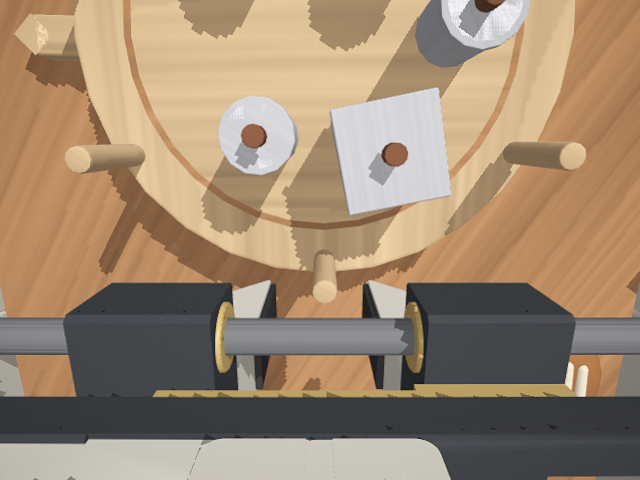

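View pics/s2.png

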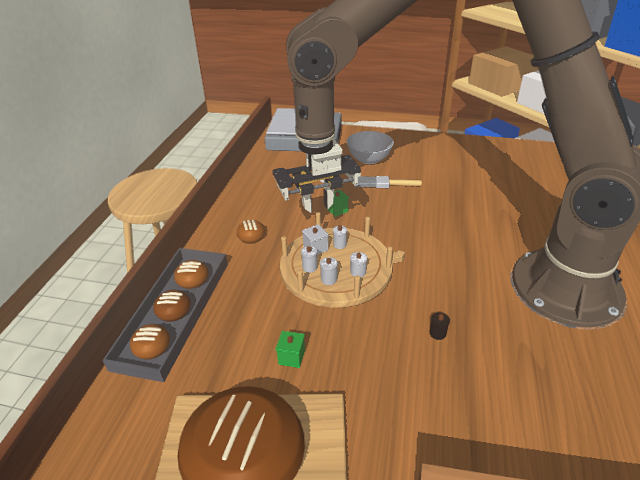

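```bash
python3 - <<'E'
from h import *
p=wrist(); print([at(p,u,.095).round(4) for u in [(325,292),(76,159),(575,156)]], at(p,(395.5,153.5),.1),at(p,(391,150),.09),at(p,(15,33),.018))
plan([(.596,-.0505,.065,121.7)],.6)
E
```

```text
[array([ 0.5996, -0.0485,  0.095 ]), array([ 0.477 , -0.0527,  0.095 ]), array([0.6577, 0.0599, 0.095 ])] [0.59109821 0.02019411 0.1       ] [0.5903544  0.02108989 0.09      ] [ 0.38134441 -0.03242396  0.018     ]
[0.6, -0.0, -0.001, 0.046, -0.002]
```

Request:
drive_tool([
  [0.6,-0.001,0.001,0.025,0],
  [0.6,-0.001,0.001,0.042,0],
  [0.6,-0.001,0.001,0.042,0],
  [0.6,-0.001,0.001,0.042,0],
])

```text
t: 3.78
tool_pos: [0.5982, -0.0493, 0.0688]
eef_rot: [0.487, 0.873, 0.0, 0.0]
force: [0.1, 0.3, 0.3]
width: 0.037
```

```bash
cat >> h.py <<'E'
C0=np.array([.534,.054])
def arc(th0,th1,n,jaw=.6,rad=.12,z=.065):
    "waypoints on the peg circle; tool x points at the axis"
    plan([(*(C0+rad*np.array([np.cos(t),np.sin(t)])),z,np.degrees(t)+180) for t in np.radians(np.linspace(th0,th1,n+1)[1:])],jaw)
E
python3 - <<'E'
from h import *
rep(); d=r.read_state()['tool_pos'][:2]-C0; print(np.degrees(np.arctan2(d[1],d[0])),np.hypot(*d))
arc(-58.5,-88.5,8)
E
```

```text
t 3.7833 [ 0.5982 -0.0493  0.0688] yaw 121.7 w 0.036990884605937566 F [0.1 0.3 0.3] j [ 0.32  0.62 -0.48  1.77  0.37  0.85  0.22]
-58.11785538336881 0.12163457103652313
[0.6, 0.002, -0.009, 0.004, 0.068]
[0.6, 0.003, -0.016, 0.004, 0.134]
[0.6, 0.004, -0.024, 0.004, 0.199]
[0.6, 0.006, -0.032, 0.004, 0.264]
[0.6, 0.008, -0.039, 0.004, 0.33]
[0.6, 0.011, -0.047, 0.004, 0.395]
[0.6, 0.014, -0.054, 0.004, 0.461]
[0.6, 0.018, -0.061, 0.004, 0.526]
```

Request:
drive_tool([
  [0.6,0,-0.003,0.004,0.02],
  [0.6,0,-0.006,0.004,0.045],
  [0.6,0.001,-0.009,0.004,0.07],
  [0.6,0.002,-0.012,0.004,0.1],
  [0.6,0.003,-0.016,0.004,0.134],
  [0.6,0.004,-0.02,0.004,0.165],
  [0.6,0.004,-0.024,0.004,0.199],
  [0.6,0.005,-0.028,0.004,0.23],
])

```text
t: 4.45
tool_pos: [0.5718, -0.0595, 0.0643]
eef_rot: [0.586, 0.811, 0.001, 0.001]
force: [1.8, 0.1, 1.5]
width: 0.037
```

```bash
cat >> h.py <<'E'
def where():
    d=r.read_state()['tool_pos'][:2]-C0; t=np.degrees(np.arctan2(d[1],d[0])); print('th',t.round(1),'rad',np.hypot(*d).round(4)); return t
E
python3 - <<'E'
from h import *
rep(); where(); p=wrist(); save(p,'w3')
arc(-72,-92,8)
E
```

```text
t 4.45 [ 0.5718 -0.0595  0.0643] yaw 108.3 w 0.03700810019314474 F [1.8 0.1 1.5] j [ 0.31  0.58 -0.42  1.84  0.32  0.79  0.04]
th -71.6 rad 0.1196
[0.6, -0.0, -0.005, -0.001, 0.047]
[0.6, 0.0, -0.01, -0.001, 0.091]
[0.6, 0.001, -0.015, -0.001, 0.134]
[0.6, 0.002, -0.021, -0.001, 0.178]
[0.6, 0.003, -0.026, -0.001, 0.221]
[0.6, 0.004, -0.031, -0.001, 0.265]
[0.6, 0.005, -0.036, -0.001, 0.309]
[0.6, 0.007, -0.041, -0.001, 0.352]
```

View pics/w3.png

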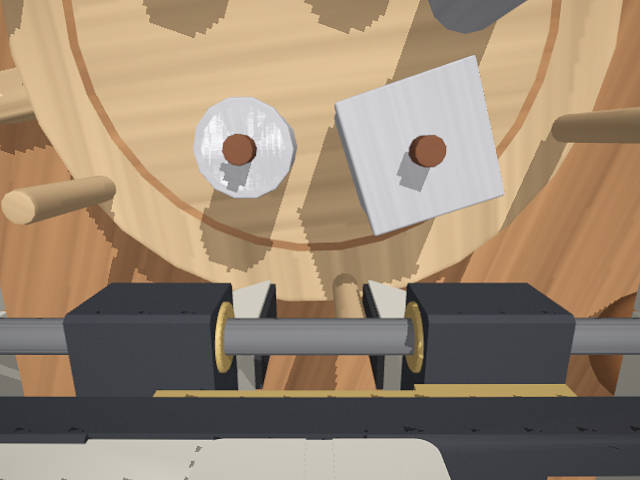

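Request:
drive_tool([
  [0.6,0,-0.005,0,0.044],
  [0.6,0.0005,-0.01,0,0.087],
  [0.6,0.001,-0.0155,0,0.131],
  [0.6,0.002,-0.021,0,0.175],
  [0.6,0.003,-0.026,0,0.218],
  [0.6,0.004,-0.031,0,0.262],
  [0.6,0.0055,-0.036,0,0.305],
  [0.6,0.007,-0.041,0,0.349],
])

```text
t: 5.17
tool_pos: [0.5305, -0.0662, 0.0641]
eef_rot: [0.717, 0.697, 0.0, 0.001]
force: [2.0, -0.8, 1.3]
width: 0.0369
```

```bash
python3 - <<'E'
from h import *
rep(); t=where(); p=wrist(); save(p,'w4')
arc(t,t-20,8)
E
```

```text
t 5.1667 [ 0.5305 -0.0662  0.0641] yaw 88.3 w 0.036940686900246565 F [ 2.  -0.8  1.3] j [ 0.28  0.51 -0.34  1.95  0.25  0.72 -0.24]
th -91.6 rad 0.1203
[0.6, 0.0, -0.004, -0.001, 0.04]
[0.6, 0.001, -0.009, -0.001, 0.084]
[0.6, 0.001, -0.014, -0.001, 0.128]
[0.6, 0.002, -0.019, -0.001, 0.171]
[0.6, 0.003, -0.025, -0.001, 0.215]
[0.6, 0.004, -0.03, -0.001, 0.258]
[0.6, 0.006, -0.035, -0.001, 0.302]
[0.6, 0.007, -0.04, -0.001, 0.346]
```

View pics/w4.png

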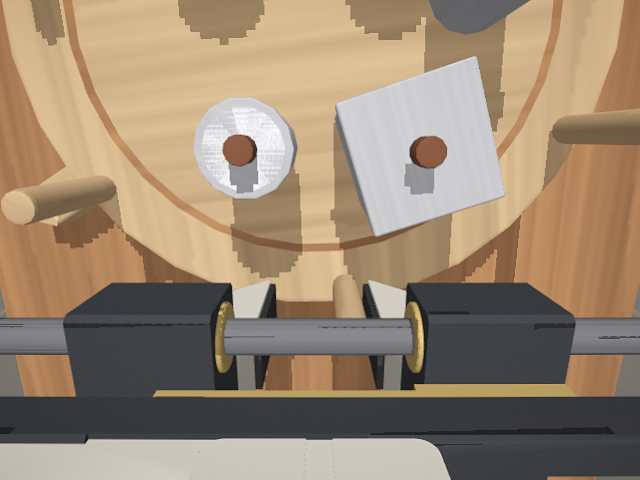

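Request:
drive_tool([
  [0.6,0,-0.005,0,0.044],
  [0.6,0.0005,-0.01,0,0.087],
  [0.6,0.001,-0.0155,0,0.131],
  [0.6,0.002,-0.021,0,0.175],
  [0.6,0.003,-0.026,0,0.218],
  [0.6,0.004,-0.031,0,0.262],
  [0.6,0.0055,-0.036,0,0.305],
  [0.6,0.007,-0.041,0,0.349],
])

```text
t: 5.88
tool_pos: [0.4896, -0.0582, 0.0639]
eef_rot: [0.827, 0.562, 0.0, 0.0]
force: [1.6, -1.4, 0.2]
width: 0.0368
```

Request:
drive_tool([
  [0.6,0,-0.005,0,0.044],
  [0.6,0.0005,-0.01,0,0.087],
  [0.6,0.001,-0.0155,0,0.131],
  [0.6,0.002,-0.021,0,0.175],
  [0.6,0.003,-0.026,0,0.218],
  [0.6,0.004,-0.031,0,0.262],
  [0.6,0.0055,-0.036,0,0.305],
  [0.6,0.007,-0.041,0,0.349],
])

```text
t: 6.55
tool_pos: [0.4539, -0.0365, 0.0639]
eef_rot: [0.912, 0.41, -0.0, 0.0]
force: [2.2, -1.3, -0.3]
width: 0.0362
```

```bash
python3 - <<'E'
from h import *
rep(); t=where(); p=wrist(); save(p,'w5')
arc(t,t-20,8)
E
```

```text
t 6.55 [ 0.4539 -0.0365  0.0639] yaw 48.4 w 0.03617528260392162 F [ 2.2 -1.3 -0.3] j [ 0.1   0.4  -0.17  2.14  0.12  0.61 -0.88]
th -131.5 rad 0.1209
[0.6, 0.001, -0.004, -0.001, 0.04]
[0.6, 0.001, -0.009, -0.001, 0.083]
[0.6, 0.002, -0.014, -0.001, 0.127]
[0.6, 0.003, -0.02, -0.001, 0.171]
[0.6, 0.004, -0.025, -0.001, 0.214]
[0.6, 0.005, -0.03, -0.001, 0.258]
[0.6, 0.006, -0.035, -0.001, 0.302]
[0.6, 0.008, -0.04, -0.001, 0.345]
```

View pics/w5.png

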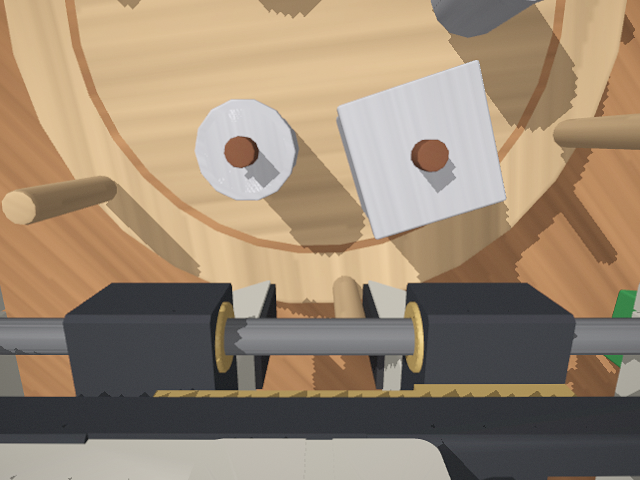

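Request:
drive_tool([
  [0.6,0.001,-0.005,0,0.044],
  [0.6,0.001,-0.01,0,0.087],
  [0.6,0.002,-0.0155,0,0.131],
  [0.6,0.003,-0.021,0,0.175],
  [0.6,0.004,-0.026,0,0.218],
  [0.6,0.005,-0.031,0,0.262],
  [0.6,0.0065,-0.036,0,0.305],
  [0.6,0.008,-0.041,0,0.349],
])

```text
t: 7.27
tool_pos: [0.4284, -0.0033, 0.0638]
eef_rot: [0.969, 0.246, -0.0, 0.0]
force: [1.4, -1.2, -0.2]
width: 0.0368
```

Request:
drive_tool([
  [0.6,0,-0.005,0,0.044],
  [0.6,0.0005,-0.01,0,0.087],
  [0.6,0.001,-0.0155,0,0.131],
  [0.6,0.002,-0.021,0,0.175],
  [0.6,0.003,-0.026,0,0.218],
  [0.6,0.004,-0.031,0,0.262],
  [0.6,0.0055,-0.036,0,0.305],
  [0.6,0.007,-0.041,0,0.349],
])

```text
t: 7.93
tool_pos: [0.415, 0.0362, 0.0638]
eef_rot: [0.997, 0.074, -0.0, 0.0]
force: [0.7, -2.6, 0.5]
width: 0.0366
```

```bash
python3 - <<'E'
from h import *
rep(); t=where(); p=wrist(); save(p,'w6')
q=r.get_image('top'); cv2.imwrite('pics/t6.png',cv2.resize(q['frame'][170:330,200:400,::-1],(750,600),interpolation=2))
arc(t,t-10,4)
E
```

```text
t 7.9333 [0.415  0.0362 0.0638] yaw 8.5 w 0.036567029222597094 F [ 0.7 -2.6  0.5] j [-0.21  0.34 -0.    2.24  0.    0.56 -1.64]
th -171.5 rad 0.1203
[0.6, 0.0, -0.004, -0.001, 0.045]
[0.6, 0.001, -0.01, -0.001, 0.089]
[0.6, 0.001, -0.015, -0.001, 0.133]
[0.6, 0.002, -0.02, -0.001, 0.176]
```

View pics/w6.png

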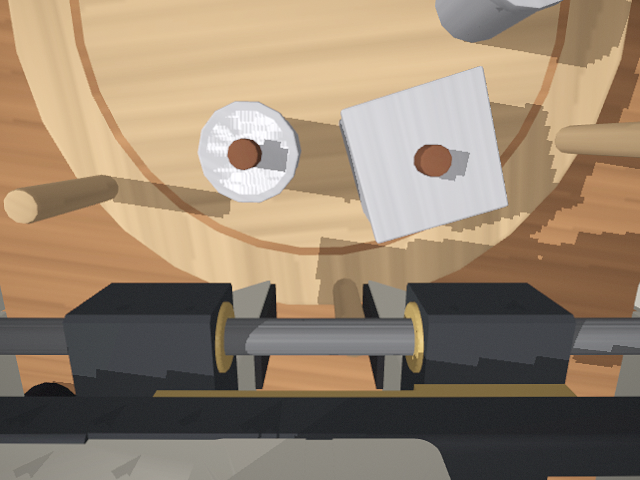

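View pics/t6.png

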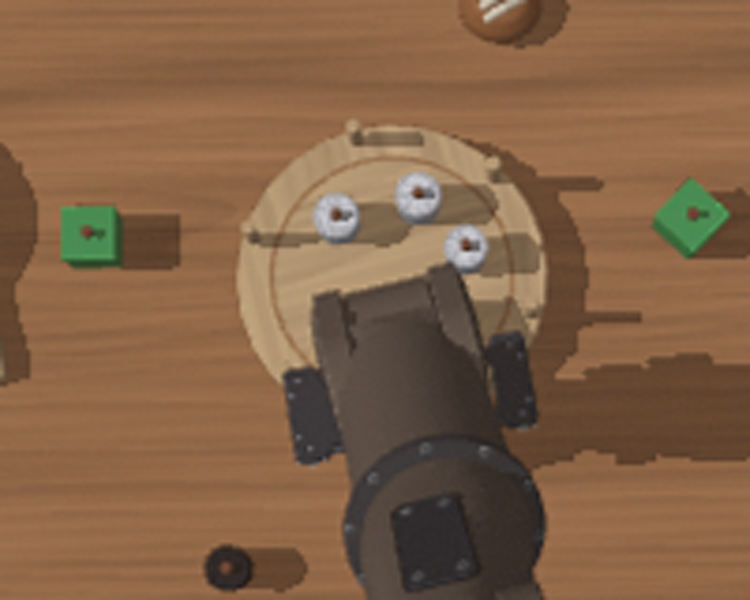

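Request:
drive_tool([
  [0.6,0,-0.005,0,0.044],
  [0.6,0.001,-0.01,0,0.087],
  [0.6,0.001,-0.015,0,0.131],
  [0.6,0.002,-0.0205,0,0.175],
  [0.6,0.002,-0.0205,0,0.175],
  [0.6,0.002,-0.0205,0,0.175],
  [0.6,0.002,-0.0175,0,0.175],
  [0.6,0.002,-0.0155,0,0.175],
])

```text
t: 8.7
tool_pos: [0.4148, 0.0513, 0.0637]
eef_rot: [1.0, -0.012, -0.0, 0.0]
force: [-1.0, -0.2, 0.1]
width: 0.0367
```

Request:
drive_tool([
  [0.6,0,0.003,-0.003,0],
  [0.6,0,0.003,-0.03,0],
  [0.6,0,0.003,-0.07,0],
  [0.6,0,0.003,-0.11,0],
  [0.6,0,0.003,-0.15,0],
  [0.6,0,0.003,-0.18,0],
  [0.6,0,0.003,-0.18,0],
  [0.6,0,0.003,-0.18,0],
])

```text
t: 9.37
tool_pos: [0.4157, 0.0487, 0.2455]
eef_rot: [1.0, -0.013, 0.002, -0.001]
force: [-0.4, 0.4, 0.4]
width: 0.0368
```

```bash
python3 - <<'E'
from h import *
rep(); t=where(); p=wrist(); save(p,'w7')
E
```

```text
t 9.3667 [0.4157 0.0487 0.2455] yaw -1.5 w 0.03684538882893247 F [-0.4  0.4  0.4] j [-0.3   0.07  0.06  2.02 -0.01  1.05 -1.83]
th -177.4 rad 0.1184
```

View pics/w7.png

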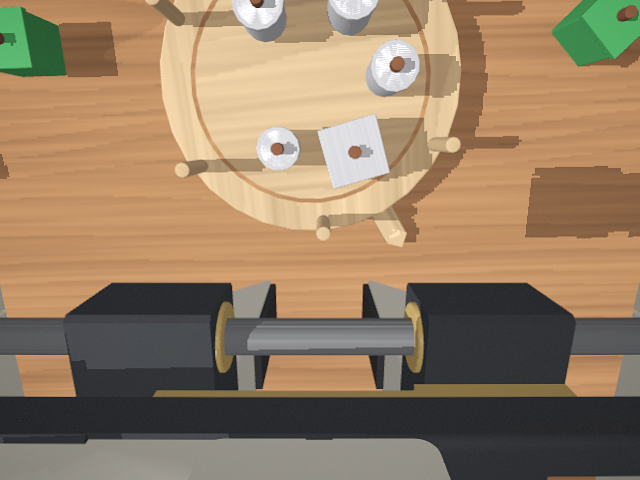

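```bash
cat > m.py <<'E'
from h import *
from scipy.optimize import least_squares
def fit(p,pegs,nose,knob,lid):
    P=np.array([at(p,u,.095)[:2] for u in pegs])
    f=lambda v:np.ravel([v[:2]+.12*np.array([np.cos(v[2]+d),np.sin(v[2]+d)]) for d in np.radians([0,-60,60])]-P)
    s=least_squares(f,[.534,.054,-3.08]);C=s.x[:2];print('C',C.round(4),'peg',np.degrees(s.x[2]).round(1),s.fun.round(4))
    for n,u,z in [('nose',nose,.009),('knob',knob,.1),('lid',lid,.09)]:
        d=at(p,u,z)[:2]-C; print(n,(d+C).round(4),np.degrees(np.arctan2(d[1],d[0])).round(1),np.hypot(*d).round(4))
E
python3 - <<'E'
from m import *
p=wrist()
fit(p,[(323,235),(457,145),(180,170)][:1]+[(457,145),(180,170)],(403,244),(355,152),(353.5,151))
m=r.silhouettes('disc_top',p)
print([(d['confidence'],d['mask'].sum()) for d in m])
a=p['frame'][90:260,280:480,::-1]; cv2.imwrite('pics/w7c.png',cv2.resize(a,(700,595),interpolation=2))
q=r.get_image('side'); cv2.imwrite('pics/s7.png',cv2.resize(q['frame'][170:380,220:460,::-1],(686,600),interpolation=2))
E
```

```text
C [0.3708 0.0422] peg -356.3 [ 0.0801  0.0044 -0.0399 -0.0009 -0.0402 -0.0035]
nose [ 0.3781 -0.0365] -84.7 0.0791
knob [0.4742 0.0203] -12.0 0.1057
lid [0.4746 0.0205] -11.8 0.1061
[(0.76, np.int64(48783))]
```

View pics/w7c.png

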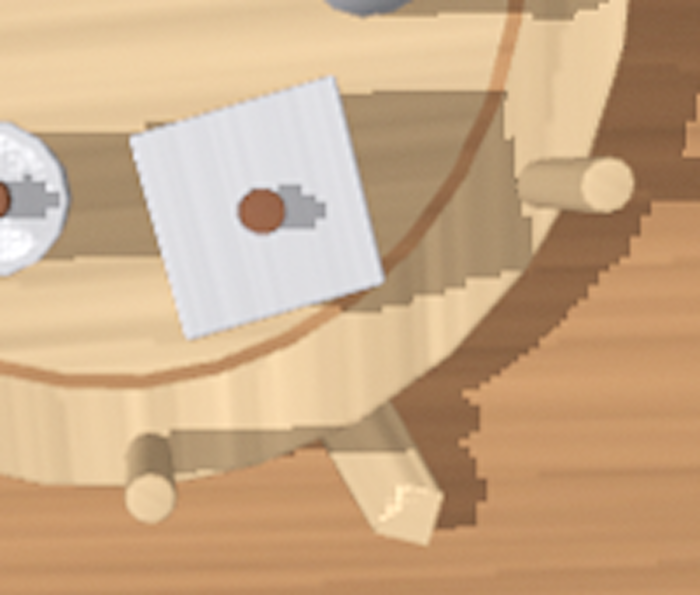

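View pics/s7.png

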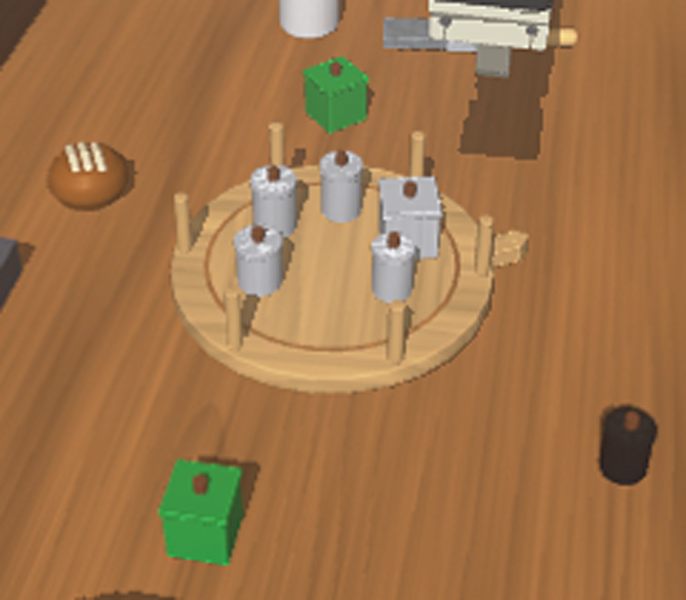

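```bash
python3 - <<'E'
from m import *
p=wrist(); g=lambda x,y:(280+x/3.5-.36,90+y/3.5-.36)
fit(p,[g(150,498),(178.5,169),g(609,185)],g(427,541),g(262,211),g(258,208))
a=at(p,g(409,510),.018)[:2]; b=at(p,g(427,541),.018)[:2]; c=at(p,g(357,430),.018)[:2]; print(a,b,c)
for u in [b-c]: print(np.degrees(np.arctan2(u[1],u[0])))
# disc edge fit
m=r.silhouettes('disc_top',p)[0]['mask'].astype(np.uint8)
ct=max(cv2.findContours(m,0,1)[0],key=len)[:,0]
ct=np.array([u for u in ct if 2<u[1]<225 and (u[0]<300 or u[0]>400)])
pts=np.array([at(p,u,.04)[:2] for u in ct])
s=least_squares(lambda v:np.hypot(*(pts-v[:2]).T)-.13,[.534,.054],loss='soft_l1',f_scale=.001); print('disc',s.x,len(pts),np.abs(s.fun).mean())
# tongue line evaluated in the top cam
q=r.get_image('top'); cv2.imwrite('pics/t7.png',cv2.resize(q['frame'][200:300,260:360,::-1],(600,600),interpolation=2))
E
```

```text
C [0.5309 0.0539] peg -176.1 [-0.0007  0.0001  0.0003  0.      0.0004 -0.0001]
nose [ 0.3766 -0.0351] -150.0 0.1782
knob [0.4744 0.0206] -149.5 0.0656
lid [0.4747 0.0206] -149.3 0.0653
[ 0.38826934 -0.02787669] [ 0.3790408  -0.03322739] [ 0.41162288 -0.01281667]
-147.9353255211232
disc [0.5312902  0.05200404] 592 0.012539655118497068
```

View pics/t7.png

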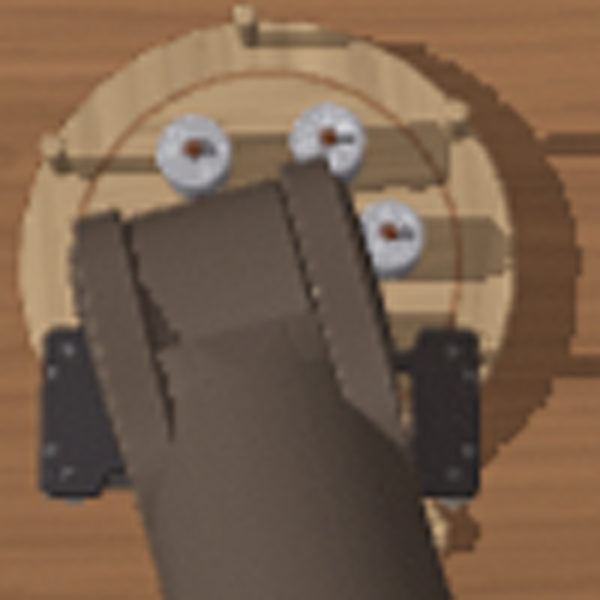

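Request:
drive_tool([
  [0.6,0,0.035,0,0],
  [0.6,0,0.07,0,0],
  [0.6,0,0.105,0,0],
  [0.6,0,0.14,0,0],
  [0.6,0,0.175,0,0],
  [0.6,0,0.21,0,0],
  [0.6,0,0.245,0,0],
  [0.6,0,0.28,0,0],
])

```text
t: 10.38
tool_pos: [0.4068, -0.2326, 0.2433]
eef_rot: [1.0, -0.013, -0.0, -0.0]
force: [1.5, 0.2, -0.6]
width: 0.0366
```

```bash
python3 - <<'E'
from h import *
rep()
q=r.get_image('top'); cv2.imwrite('pics/t8.png',cv2.resize(q['frame'][200:300,255:355,::-1],(600,600),interpolation=2))
E
```

```text
t 10.3833 [ 0.4068 -0.2326  0.2433] yaw -1.5 w 0.036570845141748236 F [ 1.5  0.2 -0.6] j [ 0.1   0.16  0.35  1.94 -0.06  1.06 -1.12]
```

View pics/t8.png

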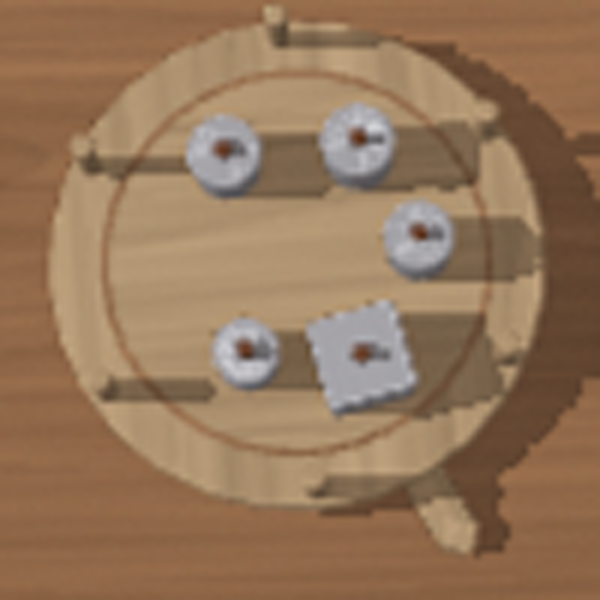

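```bash
python3 - <<'E'
from h import *
p=r.get_image('top'); g=lambda x,y:(255+x/6-.42,200+y/6-.42)
pe=np.array([at(p,g(*u),.095)[:2] for u in [(274,11),(80,145),(103,390),(316,490),(513,355),(488,108)]])
Cs={'ring':at(p,g(296.5,261.5),.04)[:2],'pegs':pe.mean(0)}
L=at(p,g(361.5,355.5),.09)[:2]; K_=at(p,g(361,352),.1)[:2]; N=at(p,g(473,552),.014)[:2]
ang=lambda d:np.degrees(np.arctan2(d[1],d[0])).round(1)
for n,C in Cs.items(): print(n,C.round(4),'lid',ang(L-C),np.hypot(*(L-C)).round(4),'knob',ang(K_-C),'nose',ang(N-C),np.hypot(*(N-C)).round(4),'pegs',[ang(x-C) for x in pe])
E
```

```text
ring [0.5298 0.0572] lid -149.6 0.0664 knob -149.5 nose -149.7 0.1759 pegs [np.float64(3.6), np.float64(63.5), np.float64(126.7), np.float64(-175.7), np.float64(-118.4), np.float64(-56.0)]
pegs [0.5275 0.0558] lid -149.6 0.0637 knob -149.5 nose -149.7 0.1732 pegs [np.float64(4.1), np.float64(62.8), np.float64(125.5), np.float64(-176.3), np.float64(-117.7), np.float64(-54.7)]
```

```bash
python3 - <<'E'
from h import *
rep(); print(r.sign_off())
E
```

```text
t 10.4833 [ 0.4061 -0.2366  0.2434] yaw -1.9 w 0.03681325897574792 F [ 0.   0.6 -0.3] j [ 0.11  0.16  0.36  1.93 -0.06  1.06 -1.12]
the job is handed in; nothing more can be done
None
```

The square steel caddy now stands at the front, over the line of the tongue, and the job is handed in at about 10.5 s of robot time. I straddled one rim peg with the part-open fingers, turned the stand about 118° clockwise by pushing that peg, then lifted clear and backed away.

| Last check | Caddy angle | Tongue angle | Difference |
|---|---|---|---|
| Overhead camera | -149.6° | -149.7° | about 0.1° |
| Wrist camera | -149.4° | -150.0° to -150.2° | about 0.7°, under 1 mm at the caddy |

The two cameras disagreed by up to about 4 mm on where the turning axis is. Each one's caddy and tongue angles still agreed to within 1°, so I made no further correction.

The wrist views showed the caddy and the canister beside it riding round without visibly shifting on the turntable. The measured force stayed at or below about 3 N. In the last pictures the two green look-alikes and the black one had not moved. I did not recheck the brush, bowl, dredger and loaf at the end, but the arm never went down near them.

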